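# Hold the spring tester at its mark

## Task

Take the push rod with the thin shank out of the stand, put it down through the guide hole in the arm of the spring tester and press the spring-loaded plunger below with it until the plunger's pointer stands between the upper and the lower pair of ribs on the scale plate; never press it on down to its stop. Keep holding the rod there, steady and upright: the job finishes while you are still gripping the rod and pressing. Press with the rod only, leave the thick drift in the stand and do not disturb the other things on the bench.

Things in the scene. Friction and masses are not known exactly. Their poses are not given: they have to be found in the camera images.
- spring_tester: Spring tester, fixed on the bench, upright, 115 x 84 mm, 107 mm high (two screw heads 110). Origin on the bench under the guide hole; own -x is its front, z up. Grey base 12 mm thick, round barrel 40 mm wide up to z = 52 mm, rear column (x = 34 to 56 mm) carrying a steel guide arm: z = 95 to 107 mm, x = -28 to 56, y = -28 to 28 mm. Nothing is higher.
- guide_hole (a point): Centre of the guide hole at the arm's top face, 107 mm above the bench. Round through hole 15 mm in diameter with a 3 mm chamfer at the top, 12 mm deep; z up.
- scale (a point): Middle of the gap between the two pairs of small dark ribs on the tester's upright scale plate, on the plate's front face, 57 mm above the bench; the gap is 11 mm high. The plate is 6 mm thick, 85 mm high, 41 mm in front of the guide hole; through its vertical slot sticks the plunger's brass pointer (3 mm thick, tip 58 mm from the hole's axis, its middle 70 mm above the bench at rest).
- plunger (a joint): Travel of the spring-loaded plunger straight down, m: 0 at rest, 0.025 at its stop. It springs back up. Spring: about 3 N to start it moving, then 0.4 N per mm (about 8 N at 13 mm). The pointer (3 mm thick) is fully between the ribs from 0.009 to 0.017; middle 0.013.
- plunger_top (a point): Centre of the flat top of the plunger's steel button (26 mm in diameter), straight under the guide hole; at rest 75 mm above the bench, i.e. 20 mm under the guide arm's underside; goes down with the plunger.
- rod_stand: Aluminium stand fixed on the bench. Top plate 46 x 152 mm (long along own y), 6 mm thick, top face 85 mm above the bench, on two end legs. Two 20 mm holes at own y = +36 and -36 mm: the push rod hangs in one, the drift in the other, either way round. Origin on the bench under its middle, z up.
- rod_grip (a point): Middle of the push rod's black ribbed grip: round, 22 mm in diameter (23 over its ribs), 50 mm long, flat top, upright in the stand. This point is 25 mm under the top, 30 mm above the underside of the 32 mm collar (5 mm thick) by which the rod hangs, 100 mm above the tip; z up along the rod. In the stand 115 mm above the bench. Rod about 0.12 kg.
- rod_tip (a point): Centre of the lower end of the push rod's shank: straight, round, steel, 10 mm in diameter, 70 mm long from the collar to this chamfered end. 15 mm above the bench while in the stand.
- drift_grip (a point): Middle of the black grip of the drift, the other rod in the stand: same collar, but a shorter plain grip (30 mm) with a wider domed head (34 mm) on top, and a thick short shank (18 mm in diameter, 45 mm long) that does not fit the guide hole. In the stand this point is 105 mm above the bench, the top of its head 136 mm.
- tape_measure: Tape measure lying on the bench, 61 x 86 x 38 mm. A bystander. Origin at the centre of its underside.
- electrical_tape: Black roll of tape lying flat on the bench, 66 mm across, 19 mm high. A bystander. Origin at the centre of its underside.
- sanding_block: Brown sanding block lying on the bench, 64 x 102 x 29 mm. A bystander. Origin at the centre of its underside.

How it is judged:
On the way, in this order (a step that is already met when the one before it is completed fails the run):
1. the push rod's tip is through the guide hole, the plunger not yet pressed (horizontal distance between rod_tip and guide_hole below 0.005 m and z of rod_tip in the frame of guide_hole below -0.015 m and value of joint plunger below 0.004 m), for 0.05 s.
2. the rod presses the plunger and the pointer stands between the ribs (horizontal distance between rod_tip and guide_hole below 0.005 m and z of rod_tip in the frame of guide_hole below -0.015 m and value of joint plunger between 0.009 and 0.017 m and contact force between push_rod and plunger above 3 N), for 0.5 s.
At the end, for the whole second after the job is handed in: Still gripped (over 2 N), the upright rod (within 0.15 rad) passes the guide hole (tip 15 mm or more below its top) and presses the plunger with over 3 N, at rest at 9 to 17 mm of travel, the pointer between the ribs; the robot itself touches no part of the tester; the drift hangs in the stand (all of step 2 and velocity of joint plunger between -0.004 and 0.004 m/s and contact force between the fingers and push_rod above 2 N and contact force between each of the arm, the fingers and spring_tester below 1 N and angle between rod_grip's own z axis and vertical below 0.15 rad and horizontal distance between drift_grip and rod_stand below 0.055 m and height (world z) of drift_grip between 0.098 and 0.112 m); the arm keeps its last pose, push and grip.
It fails at once if the plunger is pressed close to its stop (over 22 mm) (value of joint plunger above 0.022 m).
It fails at once if the robot presses the plunger itself instead of with the rod (contact force between any of the fingers, the arm and plunger above 1 N).
It fails at once if the drift is taken out or knocked (moved over 25 mm) (distance of drift_grip from where it was at the start of the episode above 0.025 m).
It fails at once if a bystander is moved by more than 25 mm (distance of any of tape_measure, electrical_tape, sanding_block from where it was at the start of the episode above 0.025 m).
It also fails if it takes over 45 s, if anything falls off the work surface, if the arm or the gripper's body presses on something with over 40 N, if the wrist force passes 120 N, or if a joint passes its speed limit or range.

## Robot

A 6-joint arm with a two-finger parallel gripper is mounted at the origin on a cart in front of the work surface, level with it; the furniture and walls round the work are solid. World frame = base frame: x ahead of the robot, y to its left, z up, the work surface at z = 0. Lengths are in m, angles in rad, forces in N, time in s.
With the tool pointing down it reaches from about 0.3 to 0.775 m from the base axis. Payload 14.6 kg.
Tool frame: the origin (TCP) lies at the centre of the arm's flange, where the gripper is bolted on; the fingertips stand 199 mm ahead of it and the grasp point (between the pads) lies ctrl.tcp_to_grasp ahead of it (ctrl.tcp_to_grasp is the distance from the TCP to the grasp point, in m); z points along the fingers, y is the line along which they close (so a half turn about z gives the same grasp; the last joint's range is limited). The gripper opens to 94 mm and grips with 3 to 60 N. Pads are 16 mm wide; open, the fingers measure 119 mm over their backs; the gripper's body (75 mm by 177 mm) begins 78 mm behind the grasp point.
Start: joints at [-1.306, 0.3, 1.521, -0, 1.321, -0.067], TCP at [0.179, -0.52, 0.405] pointing down, gripper open.
Joint ranges: [-3.03, 3.03], [-0.79, 2.21], [0.23, 2.52], [-1.04, 4.18], [0, 3.07], [-2.55, 2.55]. Speed limits (rad/s): [2.22, 2.22, 2.57, 3.14, 3.14, 3.14].

## Interface

Orientations are given as [roll, pitch, yaw] about the fixed x, y, z axes, in that order (R = Rz(yaw) Ry(pitch) Rx(roll)).
In Python, from station import ctrl gives the robot as it stands. The module is installed in compiled form; this text tells all that it offers.
- The arm moves only by the shell command python3 -m jog 'ROWS' [OPENING] [FORCE]. ROWS is JSON, a list of rows, each a list of 6 numbers: the shift along the tool's x, y, z in cm, then the turn, a rotation vector about the tool's x, y, z in rad. In form: [[tx, ty, tz, ax, ay, az], ...]. A call has 1 to 8 rows; each row is the pose to reach, as a shift and turn from the pose commanded when the call began, along the tool's axes at that moment; what a row does not reach only later rows make up. A row lasts 1/10 s, in which the tool goes at most 50 mm and 8.59 degrees, less where a joint would pass 70% of its speed; a pose out of reach is approached as far as the arm can. A call with a gripper value outside its range is refused whole. OPENING is the opening in per cent of the stroke, from 0 (shut) to 100 (fully open), set as the call begins (- or left out, the last holds). The fingers move at their own pace and stop on an object; FORCE is the grip in N (left out, the last holds). Time passes only in rows, so rows that repeat a pose let the fingers close. It gives the time, the measured TCP pose, the force, the opening and the grip force at its end, in the units of the state.
- ctrl.get_obs(): the state, without advancing time (a new reading comes with each control period).
- ctrl.camera(name): name is "scene" or "side" or "wrist"; returns a dict with "img" (400x640x3 uint8, blue, green, red), "intrinsics" (3x3 intrinsics, pixels), "R" (3x3) and "t" (3): a world point X has camera coordinates R X + t. Camera axes: x right, y down, z forward; pixel columns grow to the right and rows downward; lengths in m; the calibration is good to about 2 mm. A picture is of the moment at which its call begins. There is no depth.
- ctrl.hand_in(): hands the job in; it is judged then, once.
The state is a dict: "time_s": time; "qpos": joint angles; "joint_vel": joint speeds; "tau": joint torques, N m; "ee_pos": TCP position; "eef_rot": TCP orientation; "force": force on the tool from outside, world axes, zero at the start; "moment": the same for the moment, N m; "grip_width": finger opening in m; "grip_force": force on a finger pad.
Only numpy, scipy, OpenCV 4.12 (cv2) and the standard library are available. Lean on these libraries where they do the work, as an engineer would, in place of code of your own. Each camera call takes 0.05 s, during which the arm holds its last target. There are 200 camera calls.

## Working session

There is one attempt and no reset: what is moved stays moved. The work goes in short steps, Python scripts to look and compute and a shell command to move; the robot and the scene stay as the last step left them, time stands still between calls to the robot, and variables do not carry over. Pictures are saved under pics/ and viewed, at most 10 in all, crops included, and the job is handed in when it is done.

```bash
mkdir -p pics; cat > h.py <<'E'
import numpy as np, cv2
from station import ctrl
from scipy.spatial.transform import Rotation as Ro
def cam(n,f=None):
    c=ctrl.camera(n)
    if f: cv2.imwrite('pics/'+f,c['img'])
    return c
def ray(c,uv):
    R=np.array(c['R']);t=np.array(c['t']);K=np.array(c['intrinsics'])
    o=-R.T@t; d=R.T@np.linalg.inv(K)@np.array([uv[0],uv[1],1.]); return o,d/np.linalg.norm(d)
def onz(c,uv,z):
    o,d=ray(c,uv); return o+d*(z-o[2])/d[2]
def proj(c,X):
    p=np.array(c['intrinsics'])@(np.array(c['R'])@np.array(X)+np.array(c['t'])); return p[:2]/p[2]
def tri(L):
    A=np.zeros((3,3));b=np.zeros(3)
    for o,d in L:
        M=np.eye(3)-np.outer(d,d);A+=M;b+=M@o
    return np.linalg.solve(A,b)
E
python3 - <<'E'
from h import *
np.set_printoptions(precision=4,suppress=True)
a=cam('scene','s1.png');b=cam('side','d1.png');w=cam('wrist','w1.png')
for c in (a,b,w): print(-np.array(c['R']).T@c['t'],np.array(c['R'])[2])
o=ctrl.get_obs();print(o,ctrl.tcp_to_grasp)
E
```

```text
[0.1493 0.9389 0.7313] [ 0.3646 -0.7019 -0.6119]
[0.2314 1.0172 0.4747] [ 0.3091 -0.8672 -0.3905]
[ 0.2557 -0.4939  0.3839] [-0.262  -0.0898 -0.9609]
{'time_s': 0.15, 'qpos': array([-1.3056,  0.3003,  1.5214, -0.    ,  1.3207, -0.0666]), 'joint_vel': array([-0.0014, -0.0021, -0.0014, -0.0009,  0.0006,  0.001 ]), 'tau': array([ -0.    , -53.1959, -35.2821,   0.0708,   0.0236,  -0.    ]), 'ee_pos': array([ 0.1791, -0.52  ,  0.4042]), 'eef_rot': array([-3.1407, -0.    ,  0.3317]), 'force': array([-0.0828, -0.2794, -0.0536]), 'moment': array([-0.0578, -0.0243, -0.0311]), 'grip_force': 0.0, 'grip_width': 0.09414136829523302} 0.1804
```

View pics/s1.png

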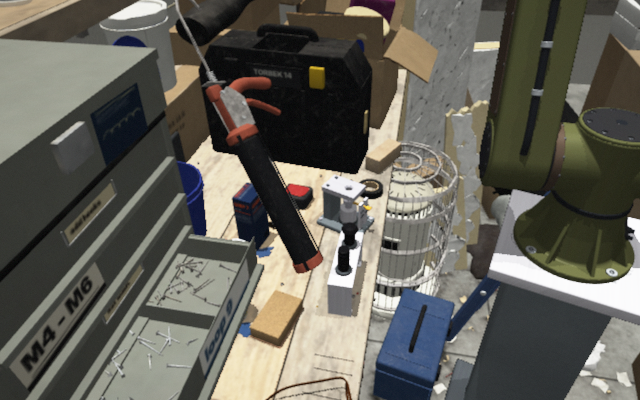

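View pics/d1.png

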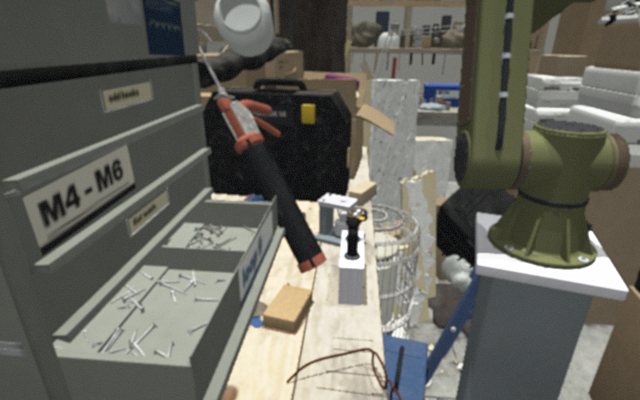

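The scene view shows the tester near (348,200) and the stand near (345,265), with rods at (349,232) and (343,258). The tape measure is near (297,195), the tape roll near (371,187) and the sanding block near (277,316). A hanging tool is in the foreground. I'll zoom in.

```bash
python3 - <<'E'
import cv2,numpy as np
a=cv2.imread('pics/s1.png')[165:325,270:400];b=cv2.imread('pics/d1.png')[180:310,300:400]
a=cv2.resize(a,(390*1,480),interpolation=cv2.INTER_CUBIC);b=cv2.resize(b,(400,520),interpolation=cv2.INTER_CUBIC)
o=np.zeros((520,800,3),np.uint8);o[:480,:390]=a;o[:520,395:795]=b
cv2.imwrite('pics/c1.png',o)
E
```

```text
(no output)
```

View pics/c1.png

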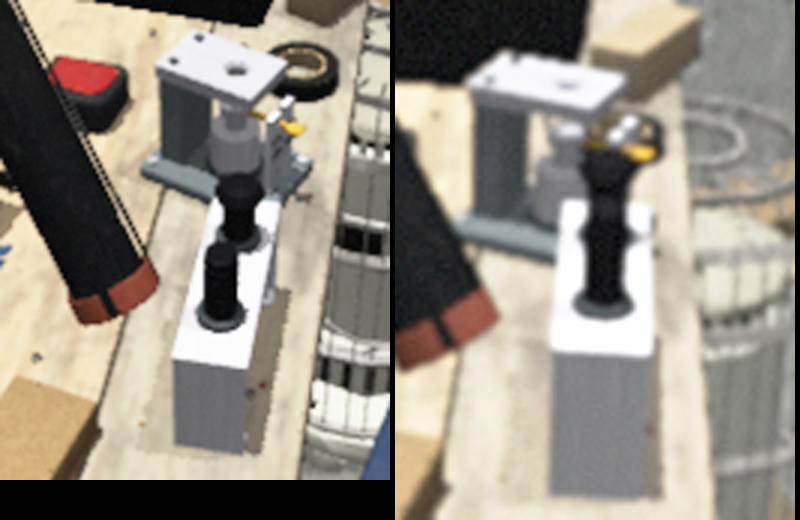

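View pics/w1.png

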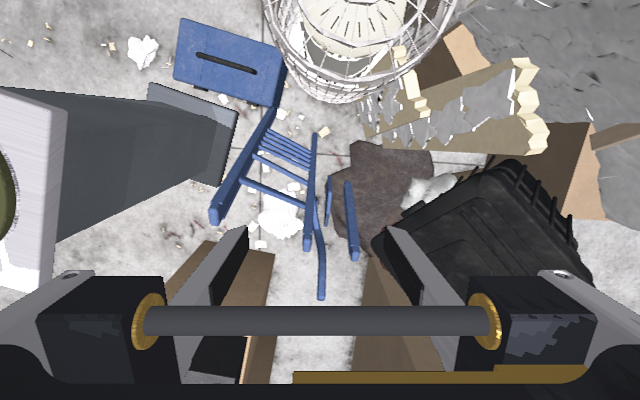

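```bash
python3 - <<'E'
from h import *
np.set_printoptions(precision=4,suppress=True)
a=cam('scene');b=cam('side')
for n,p,q,z in [('rodcollar',(343.3,269.3),(352.2,256),.09),('rodtop',(343.8,248),None,.14),('driftcol',(350.5,243.5),None,.09),('hole',(349,188),(343.8,201),.107),
 ('armBL',(335.3,176.5),(332,193),.107),('armBR',(364.7,185),(357.5,199.5),.107),('armFL',(321.7,190),(318.5,200),.107),('armFR',(356,198.5),(351,207),.107),
 ('stFL',(328,284),(339,266.5),.085),('stFR',(352,285.5),(364,268),.085),('stBL',(343.3,231.5),(341.7,231),.085),('stBR',(363.3,233.5),None,.085),
 ('gunlowL',(298,270),(301,268),None),('gunlowR',(321,257),(324,258),None),('gunmid',(240,135),(250,145),None),
 ('tape',(371,187),None,.019),('pointer',(367,207),(360.5,217),.07)]:
    print(n, onz(a,p,z) if z else '', onz(b,q,z) if z and q else '', tri([ray(a,p),ray(b,q)]) if q else '')
E
```

```text
rodcollar [0.3943 0.3781 0.09  ] [0.3952 0.38   0.09  ] [0.3959 0.3755 0.0871]
rodtop [0.3964 0.3729 0.14  ]  
driftcol [0.4105 0.3075 0.09  ]  
hole [0.48   0.1585 0.107 ] [0.4808 0.1567 0.107 ] [0.4796 0.1602 0.1084]
armBL [0.5273 0.1307 0.107 ] [0.5258 0.1152 0.107 ] [0.516  0.1507 0.122 ]
armBR [0.4524 0.1327 0.107 ] [0.4515 0.1345 0.107 ] [0.4527 0.131  0.1056]
armFL [0.5325 0.1917 0.107 ] [0.5419 0.1736 0.107 ] [0.5264 0.2087 0.1217]
armFR [0.4504 0.1875 0.107 ] [0.4536 0.1867 0.107 ] [0.4523 0.1864 0.1065]
stFL [0.4063 0.4195 0.085 ] [0.41   0.4178 0.085 ] [0.4077 0.4201 0.0861]
stFR [0.3652 0.4037 0.085 ] [0.3648 0.4061 0.085 ] [0.366  0.4012 0.082 ]
stBL [0.4407 0.2757 0.085 ] [0.4489 0.275  0.085 ] [0.4458 0.2727 0.0829]
stBR [0.4008 0.2635 0.085 ]  
gunlowL   [0.5056 0.3661 0.0282]
gunlowR   [0.4746 0.3155 0.0323]
gunmid   [0.6673 0.2806 0.2613]
tape [0.4771 0.0202 0.019 ]  
pointer [0.4334 0.1613 0.07  ] [0.4364 0.1555 0.07  ] [0.4325 0.1668 0.075 ]
```

```bash
cat >> h.py <<'E'
np.set_printoptions(precision=4,suppress=True)
def row(pos,yaw,o=None,n=1):
    o=o or ctrl.get_obs(); R0=Ro.from_euler('xyz',o['eef_rot']); T=Ro.from_euler('xyz',[np.pi,0,yaw])
    p=R0.inv().apply(np.array(pos)-o['ee_pos'])*100; v=(R0.inv()*T).as_rotvec()
    print(np.round(np.r_[p,v],2).tolist())
E
python3 - <<'E'
from h import *
for p,y in [((.22,-.42,.55),.4),((.33,-.28,.58),.65),((.42,-.1,.58),.95),((.44,.08,.58),1.25),((.42,.22,.56),1.55),((.395,.377,.5),1.85)]: row(p,y)
a=cam('scene')
for n,p in [('case',(365,168)),('caseL',(215,150)),('cab',(365,165)),('smallbox',(383,160))]: print(n,onz(a,p,0))
E
```

```text
[7.12, -8.13, -14.55, -0.0, -0.0, -0.07]
[22.08, -17.78, -17.55, -0.0, -0.0, -0.32]
[36.45, -31.87, -17.54, -0.0, -0.0, -0.62]
[44.21, -48.24, -17.53, -0.0, -0.0, -0.92]
[46.88, -62.12, -15.53, -0.0, -0.0, -1.22]
[49.63, -77.78, -9.52, -0.0, -0.0, -1.52]
case [ 0.5344 -0.081   0.    ]
caseL [0.9776 0.0205 0.    ]
cab [ 0.5401 -0.0951  0.    ]
smallbox [ 0.5033 -0.141   0.    ]
```

```bash
python3 -m jog '[[1,-1,-4.5,0,0,0],[3,-3,-8.5,0,0,0],[5,-6,-12,0,0,-0.05],[8,-9,-14.5,0,0,-0.1],[11.5,-11.5,-16.5,0,0,-0.15],[15,-14,-17.5,0,0,-0.22],[18.5,-16.5,-17.5,0,0,-0.3],[22,-19,-17.5,0,0,-0.35]]'
python3 - <<'E'
from h import *
for p,y in [((.36,-.2,.58),.85),((.42,-.1,.58),.95),((.44,.08,.58),1.25),((.42,.22,.56),1.55),((.395,.377,.5),1.85)]: row(p,y)
E
```

```text
time_s: 1.1
ee_pos: [0.3257, -0.267, 0.58]
eef_rot: [3.141, -0.0, 0.685]
force: [0.1, -0.2, -0.6]
grip_width: 0.0941
grip_force: 0.0
[6.89, -3.02, 0.0, 0.0, -0.0, -0.17]
[17.86, -6.98, -0.0, 0.0, 0.0, -0.27]
[30.8, -19.66, -0.01, 0.0, 0.0, -0.57]
[38.1, -31.77, 1.98, 0.0, 0.0, -0.87]
[46.09, -45.52, 7.97, 0.0, 0.0, -1.17]
```

```bash
python3 -m jog '[[4.5,-1.5,0,0,0,-0.1],[9,-3.5,0,0,0,-0.2],[13.5,-5.5,0,0,0,-0.3],[17.5,-8,0,0,0,-0.42],[21,-11,0,0,0,-0.54],[24.5,-14,0,0,0,-0.66],[28,-17.5,0,0,0,-0.78],[31,-21,0,0,0,-0.9]]'
python3 - <<'E'
from h import *
for p,y in [((.42,.22,.56),1.75),((.395,.377,.5),1.85),((.395,.377,.45),1.85)]: row(p,y)
E
```

```text
time_s: 1.9
ee_pos: [0.4335, 0.0919, 0.5796]
eef_rot: [-3.142, -0.0, 1.587]
force: [0.5, 0.5, -0.8]
grip_width: 0.0943
grip_force: 0.0
[12.83, -1.14, 1.96, -0.0, -0.0, -0.16]
[28.57, -3.39, 7.96, -0.0, -0.0, -0.26]
[28.57, -3.39, 12.96, -0.0, -0.0, -0.26]
```

```bash
python3 -c "
from h import *
c=cam('wrist','w2.png')
for X in [(.48,.159,.107),(.395,.377,.14)]: print(proj(c,X))"
python3 -m jog '[[4.5,-0.5,0,0,0,-0.1],[9,-1,1,0,0,-0.2],[13.5,-1.5,2,0,0,-0.26],[18,-2,3.5,0,0,-0.26],[22,-2.6,5.5,0,0,-0.26],[25.5,-3,7.5,0,0,-0.26],[28.5,-3.4,8,0,0,-0.26],[28.5,-3.4,8,0,0,-0.26]]'
python3 -c "
from h import *
c=cam('wrist','w3.png')
for X in [(.395,.377,.09),(.395,.377,.14),(.41,.307,.136)]: print(proj(c,X))
a=cv2.imread('pics/w2.png');b=c['img'];o=cv2.resize(np.vstack([a,b]),(480,600));cv2.imwrite('pics/c3.png',o)"
```

```text
[346.1631 125.9092]
[288.2364 -56.0138]
time_s: 2.75
ee_pos: [0.3958, 0.3769, 0.4979]
eef_rot: [-3.139, 0.001, 1.845]
force: [-0.4, -0.3, -0.6]
grip_width: 0.0941
grip_force: 0.0
[316.2141 175.4594]
[316.1411 183.6553]
[312.8065 235.486 ]
```

View pics/c3.png

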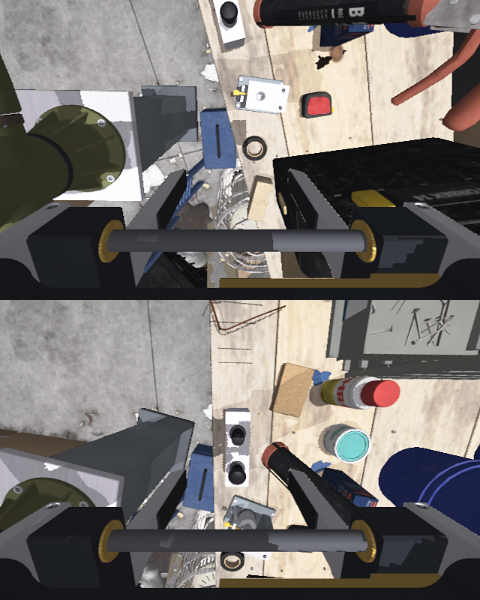

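```bash
python3 -c "
import cv2,numpy as np
a=cv2.imread('pics/w3.png')[135:235,270:400];b=cv2.imread('pics/w2.png')[85:165,290:420]
cv2.imwrite('pics/c4.png',cv2.resize(np.vstack([a,b])[:180],(433,600),interpolation=cv2.INTER_CUBIC))"
```

```text
(no output)
```

View pics/c4.png

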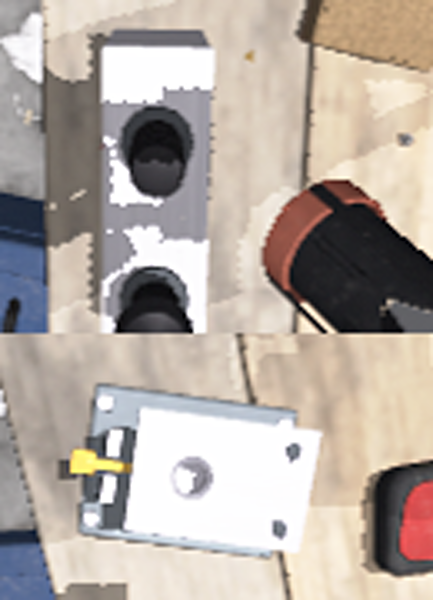

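```bash
python3 - <<'E'
from h import *
c=cam('wrist')
P=[onz(c,(316.8,177.3),.09),onz(c,(317.1,186.6),.14)];print(P)
o=ctrl.get_obs()
for z in (.45,.30): row((*np.mean([p[:2] for p in P],0),z),np.radians(106),o)
# gun end corner points
s=cam('scene')
print(tri([ray(c,(349.5,216)),ray(s,(321,257))]),tri([ray(c,(384,197)),ray(s,(298,270))]))
# drift direction and stand orientation: left edge of plate
p=onz(c,(270+101/3.333,135+45/3.333),.085);q=onz(c,(270+210/3.333,135+45/3.333),.085);r=onz(c,(270+98/3.333,135+330/3.333),.085)
print(p,q,r,np.degrees(np.arctan2(*(q-p)[[1,0]])))
E
```

```text
[array([0.3974, 0.3732, 0.09  ]), array([0.398 , 0.3722, 0.14  ])]
[-0.2, 0.07, 4.94, -0.0, 0.0, -0.01]
[-0.2, 0.08, 19.94, -0.0, 0.0, -0.01]
[0.4746 0.3108 0.0273] [0.5171 0.3533 0.0113]
[0.3645 0.4054 0.085 ] [0.4084 0.4177 0.085 ] [0.3959 0.2802 0.085 ] 15.594555677089193
```

```bash
python3 -m jog '[[-0.1,0,4,0,0,0],[-0.1,0,8,0,0,0],[-0.1,0,11,0,0,0],[-0.1,0,14,0,0,0],[-0.1,0,16,0,0,0],[-0.1,0,18,0,0,0],[-0.1,0,19.9,0,0,0],[-0.1,0,19.9,0,0,0]]' 65 30
python3 -m jog '[[0,0,0,0,0,0],[0,0,0,0,0,0],[0,0,0,0,0,0],[0,0,0,0,0,0],[0,0,0,0,0,0],[0,0,0,0,0,0]]' 0 40
```

```text
time_s: 3.7
ee_pos: [0.397, 0.3722, 0.2992]
eef_rot: [-3.139, 0.001, 1.84]
force: [-1.0, 0.4, 0.2]
grip_width: 0.0611
grip_force: 0.0
time_s: 4.3
ee_pos: [0.3968, 0.3734, 0.3009]
eef_rot: [3.141, -0.0, 1.842]
force: [-1.6, -0.8, 1.8]
grip_width: 0.0216
grip_force: 40.0
```

```bash
python3 -m jog '[[0,0,-1.5,0,0,0],[0,0,-4,0,0,0],[0,0,-7,0,0,0],[0,0,-10,0,0,0],[0,0,-13,0,0,0],[0,0,-15.5,0,0,0],[0,0,-16.5,0,0,0],[0,0,-16.5,0,0,0]]'
python3 - <<'E'
from h import *
o=ctrl.get_obs()
row((.48,.158,.463),o['eef_rot'][2],o)
E
```

```text
time_s: 5.1
ee_pos: [0.3967, 0.3733, 0.4663]
eef_rot: [3.14, -0.001, 1.842]
force: [-0.3, 0.4, -0.7]
grip_width: 0.0216
grip_force: 40.0
[-22.98, 2.26, 0.32, 0.0, -0.0, -0.0]
```

```bash
python3 - <<'E'
from h import *
a=cam('scene');b=cam('side')
for p,q in [((279,111),(279,134)),((216,85),(222,103)),((242,133),(251,143))]: print(tri([ray(a,p),ray(b,q)]))
E
```

```text
[0.6552 0.1526 0.2593]
[0.7503 0.24   0.3393]
[0.6658 0.2767 0.2647]
```

```bash
python3 -m jog '[[-3,0.3,0,0,0,0],[-7,0.7,0,0,0,0],[-11,1.1,0,0,0,0],[-15,1.5,0,0,0,0],[-19,1.9,0,0,0,0],[-22,2.2,0,0,0,0],[-23,2.25,0,0,0,0],[-23,2.25,0,0,0,0]]'
python3 - <<'E'
from h import *
print(ctrl.get_obs()['ee_pos'])
w=cam('wrist');a=cam('scene');b=cam('side')
g=ctrl.get_obs()['ee_pos'].copy();g[2]-=.1804+.098
for c in (w,a,b): print(proj(c,(.48,.158,.107)),proj(c,g))
def cr(c,u,v,r=33,s=8):
    return cv2.resize(c['img'][v-r:v+r,u-r:u+r],(266,266),interpolation=cv2.INTER_CUBIC)
u,v=map(int,proj(w,g))
o=np.hstack([cr(a,349,185),cr(b,345,195),cv2.resize(w['img'][max(0,v-100):v+100,u-100:u+100],(266,266))])
print(u,v);cv2.imwrite('pics/c5.png',o)
E
```

```text
time_s: 6.0
ee_pos: [0.4803, 0.1572, 0.4645]
eef_rot: [-3.14, -0.0, 1.84]
force: [-0.0, 0.5, -0.9]
grip_width: 0.0215
grip_force: 40.0
[0.4803 0.1572 0.4645]
[316.433  183.4968] [316.3498 201.6482]
[349.0891 187.8865] [349.826  158.3198]
[343.9702 201.2345] [345.0852 170.7291]
316 201
```

View pics/c5.png

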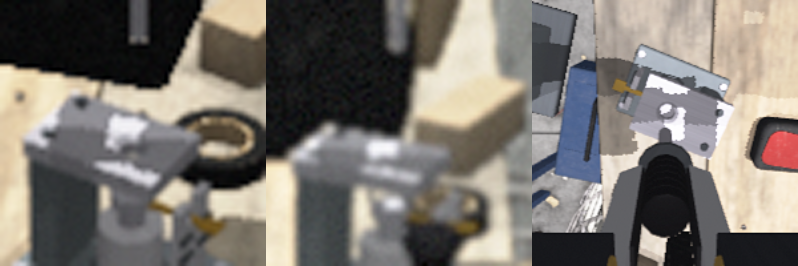

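```bash
python3 - <<'E'
from h import *
w=cam('wrist');a=cam('scene');b=cam('side')
print('hole',onz(w,(318.3,185.2),.107))
print('tip',tri([ray(a,(350,162)),ray(b,(344.8,174.9))]), onz(w,(315.2,201),.178),onz(a,(350,162),.178),onz(b,(344.8,174.9),.178))
E
python3 -m jog '[[0,0,2,0,0,0],[0,0,4,0,0,0],[0,0,5,0,0,0],[0,0,5.8,0,0,0],[0,0,5.8,0,0,0]]'
python3 - <<'E'
from h import *
w=cam('wrist');a=cam('scene');b=cam('side')
def cr(c,u,v,r=20):
    return cv2.resize(c['img'][v-r:v+r,u-r:u+r],(266,266),interpolation=cv2.INTER_CUBIC)
o=np.hstack([cr(a,349,185),cr(b,345,199),cr(w,316,187,30)])
cv2.imwrite('pics/c6.png',o)
print(proj(w,(.48,.158,.107)),proj(w,(.48,.158,.12)))
E
```

```text
hole [0.4826 0.1582 0.107 ]
tip [0.481  0.1549 0.1748] [0.4789 0.1582 0.178 ] [0.4788 0.1595 0.178 ] [0.4785 0.164  0.178 ]
time_s: 6.8
ee_pos: [0.48, 0.158, 0.4071]
eef_rot: [-3.141, -0.0, 1.842]
force: [-0.0, -0.6, -1.0]
grip_width: 0.0214
grip_force: 40.0
[316.2856 196.9779] [316.2875 200.5805]
```

View pics/c6.png

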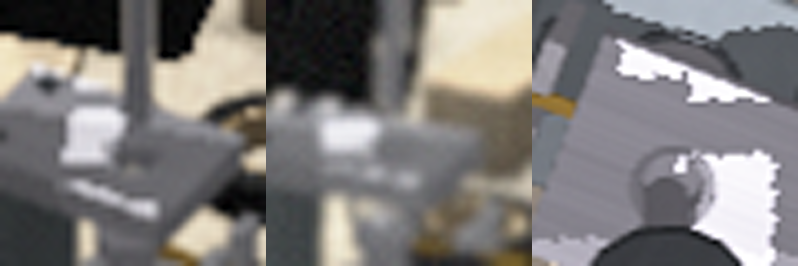

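The tip hangs just above the arm, at wrist pixel (316.7,202.1). The hole ring is centred near (317.6,199.4), so the offset is about 1–2 mm.

```bash
python3 - <<'E'
from h import *
w=cam('wrist');o=ctrl.get_obs()
h=onz(w,(317.6,199.4),.107);t=onz(w,(316.7,202.1),.121)
d=Ro.from_euler('xyz',o['eef_rot']).inv().apply(h-t);print(h,t,d*100)
E
```

```text
[0.4829 0.1555 0.107 ] [0.4816 0.1565 0.121 ] [-0.1343  0.0978  1.4001]
```

```bash
python3 -m jog '[[-0.12,0.1,0,0,0,0],[-0.12,0.1,0.6,0,0,0],[-0.12,0.1,1.2,0,0,0],[-0.12,0.1,1.8,0,0,0],[-0.12,0.1,2.2,0,0,0],[-0.12,0.1,2.2,0,0,0]]'
```

```text
time_s: 7.6
ee_pos: [0.4812, 0.1569, 0.3849]
eef_rot: [-3.14, -0.0, 1.842]
force: [0.4, 0.6, -1.1]
grip_width: 0.0216
grip_force: 40.0
```

No contact force; the tip is in the hole.

```bash
python3 -m jog '[[0,0,0.4,0,0,0],[0,0,0.8,0,0,0],[0,0,1.2,0,0,0],[0,0,1.5,0,0,0],[0,0,1.5,0,0,0],[0,0,1.5,0,0,0]]'
python3 - <<'E'
from h import *
w=cam('wrist');a=cam('scene')
def cr(c,u,v,r=20):
    return cv2.resize(c['img'][v-r:v+r,u-r:u+r],(400,400),interpolation=cv2.INTER_CUBIC)
cv2.imwrite('pics/c7.png',np.hstack([cr(a,355,200,30),cr(w,316,210,35)]))
E
```

```text
time_s: 8.2
ee_pos: [0.4813, 0.1569, 0.3707]
eef_rot: [3.142, 0.0, 1.842]
force: [-1.5, -0.5, 0.1]
grip_width: 0.0211
grip_force: 40.0
```

View pics/c7.png

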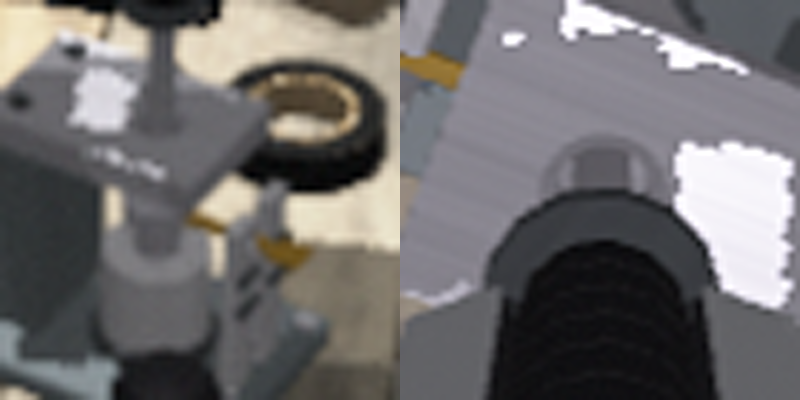

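The rod passes the hole, centred in the ring (crop column ~601 against 603), and the pointer is still at rest near crop (285,250). Now I'll press.

```bash
python3 -m jog '[[0,0,0.4,0,0,0],[0,0,0.8,0,0,0],[0,0,1.1,0,0,0],[0,0,1.4,0,0,0],[0,0,1.6,0,0,0],[0,0,1.6,0,0,0],[0,0,1.6,0,0,0]]' - 50
```

```text
time_s: 9.0
ee_pos: [0.4813, 0.1569, 0.3549]
eef_rot: [3.141, 0.0, 1.842]
force: [-1.4, -0.1, 3.7]
grip_width: 0.0213
grip_force: 50.0
```

```bash
python3 -m jog '[[0,0,0.2,0,0,0],[0,0,0.4,0,0,0],[0,0,0.6,0,0,0],[0,0,0.75,0,0,0],[0,0,0.75,0,0,0],[0,0,0.75,0,0,0],[0,0,0.75,0,0,0],[0,0,0.75,0,0,0]]'
python3 - <<'E'
from h import *
o=ctrl.get_obs();print(o['force'],o['ee_pos'])
a=cam('scene');b=cam('side')
def cr(c,u,v,r):
    return cv2.resize(c['img'][v-r:v+r,u-r:u+r],(400,400),interpolation=cv2.INTER_CUBIC)
cv2.imwrite('pics/c8.png',np.hstack([cr(a,358,210,20),cr(b,355,215,25)]))
E
```

```text
time_s: 9.8
ee_pos: [0.4813, 0.1569, 0.3474]
eef_rot: [3.141, 0.0, 1.842]
force: [-2.5, -0.3, 7.2]
grip_width: 0.0212
grip_force: 50.0
[-2.4818 -0.2886  7.1721] [0.4813 0.1569 0.3474]
```

View pics/c8.png

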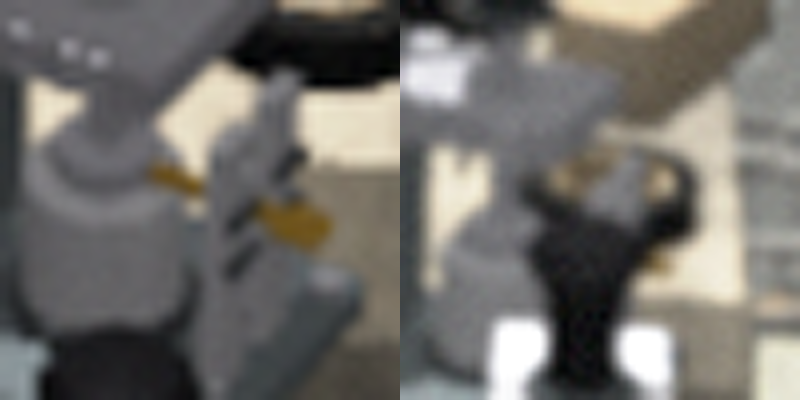

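```bash
python3 - <<'E'
from h import *
a=cam('scene');print([proj(a,(.426,.165,z)) for z in (.07,.057,.053)])
o=ctrl.get_obs();print(o['force'],np.abs(o['joint_vel']).max())
E
```

```text
[array([369.4076, 208.8047]), array([369.1363, 213.248 ]), array([369.0536, 214.6018])]
[-1.3984  0.1234  6.8363] 0.001466027137928315
```

The pointer tip has moved from row 208.7 to 213, which matches about 13 mm of travel. The force of about 8 N agrees with that, and everything is steady.

```bash
python3 -c "
from station import ctrl
print(ctrl.hand_in())"
```

```text
the job is handed in; nothing more can be done
None
```

I handed the job in with the push rod gripped upright through the guide hole, holding the plunger at about 13 mm of travel with the pointer between the ribs; the hand-in gave no verdict.

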